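# Nest the empty parts pots on the bander and start it

## Task

Gather the three identical empty blue parts pots into one stack on the round platen of the small banding machine: lower the pot from the bench and the pot from the sloped stand, one inside the other, into the pot already standing on the platen, each pushed fully home, upright and not dropped in. Then press the machine's start button fully down, let it spring back, and leave the canister, the tape roll and the spray can where they stand.

Things in the scene. Friction and masses are not known exactly. Their poses are not given: they have to be found in the camera images.
- pot_a: Blue open plastic pot, upright on the platen. All three: 70 mm high, foot 36 mm in diameter, body widening to 53 mm at 44 mm height, then a step out to a straight collar, 66 mm outside, from 44 mm height to the rim at 70 mm; mouth 58 mm wide. About 60 g. Fully home, an upper pot's collar rests on the lower rim, origin 26 mm above the lower one's. Origin: centre of underside; z: up its axis.
- pot_b: Blue pot, same as pot_a, upright on the bench between the banding machine and the sloped stand; the cardboard tape roll lies nearer the robot or farther than it. Origin: centre of underside; z: up its axis to the mouth. Pots are best held by the collar, from the mouth side; nested, they have 2 to 2.5 mm of play sideways. Walls 2.5 mm, collar 4 mm.
- pot_c: Blue pot, same as pot_a, hanging by its collar in one of the stand's two square openings, axis leaning 28 degrees from vertical, mouth towards the robot. The underside of the collar lies on the plate and 44 mm of the pot is below it: pull it out along its axis. Origin: centre of underside; z: along its axis to the mouth.
- stand: Fixed aluminium picking stand, 190 mm wide along its y, with an 8 mm plate 113 mm deep sloped 28 degrees so that it faces -x of the stand (roughly the robot) and up; centre of the plate 95 mm above the bench. Two square openings 57 mm wide centred 52.5 mm either side of the middle along y. Origin: centre of its underside.
- canister: Closed steel canister with a flat grey cap 62 mm in diameter, 64 mm high, hanging in the stand's other opening; not part of the job. Origin: centre of the underside; z along its axis.
- tape: Cardboard tape roll with a closed core, 90 mm in diameter, 45 mm high, lying flat on the bench near pot_b; not part of the job. Origin: centre of the underside.
- spray: Slim spray can, 56 mm in diameter, 170 mm high, standing on the bench beyond the stand; not part of the job. Origin: centre of the underside.
- platen (a point): Centre of the top of the banding machine's fixed round steel platen, 150 mm in diameter, 42 mm above the bench, on a blue deck 36 mm high. Its x points away from the robot, y left, z up. The deck reaches 110 mm from here along -x, +x, -y and 220 mm along +y, where the sloped console (front, top about 100 mm above the bench) and the band reel (behind it, 207 mm high) stand.
- start_top (a point): Centre of the top face of the black start button, 30 mm in diameter, on the sloped grey console on the left of the platen. z points out of the button along its axis, which leans 20 degrees from vertical towards the machine's -x (the robot's side); press along -z. The point moves with the button.
- start (a joint): Travel of the start button: 0 released, 0.006 m fully down; spring-loaded, about 5 N when fully down, springs back when let go.

How it is judged:
On the way, in this order (a step that is already met when the one before it is completed fails the run):
1. all three pots are nested fully home in one upright stack on the platen (horizontal distance between pot_a and platen below 0.06 m and z of pot_a in the frame of platen between -0.004 and 0.004 m and angle between pot_a's own z axis and vertical below 0.07 rad and ((horizontal distance between pot_b and pot_a below 0.006 m and z of pot_b in the frame of pot_a between 0.023 and 0.029 m and angle between each of pot_b, pot_c's own z axis and vertical below 0.07 rad and horizontal distance between pot_c and pot_b below 0.006 m and z of pot_c in the frame of pot_b between 0.023 and 0.029 m) or (horizontal distance between pot_c and pot_a below 0.006 m and z of pot_c in the frame of pot_a between 0.023 and 0.029 m and angle between each of pot_c, pot_b's own z axis and vertical below 0.07 rad and horizontal distance between pot_b and pot_c below 0.006 m and z of pot_b in the frame of pot_c between 0.023 and 0.029 m))), for 0.2 s.
2. the start button is pressed fully down (value of joint start above 0.005 m), for 0.05 s.
At the end, for the whole second after the job is handed in: Three pots nested on the platen in either order on the one that stood there (within 60 mm of its centre): each 23-29 mm above the one below, axes within 6 mm, upright within 4 degrees, at rest; start button fully pressed (over 5 mm) after the nesting and sprung back (all of step 1 and value of joint start below 0.001 m and linear speed of each of pot_a, pot_b, pot_c below 0.02 m/s); the robot touches nothing.
It fails at once if a pot is dropped (faster than 0.6 m/s with no finger on it) ((linear speed of pot_a above 0.6 m/s and contact force between the fingers and pot_a below 0.05 N) or (linear speed of pot_b above 0.6 m/s and contact force between the fingers and pot_b below 0.05 N) or (linear speed of pot_c above 0.6 m/s and contact force between the fingers and pot_c below 0.05 N)).
It fails at once if the canister, tape roll or spray can is moved more than 30 mm from its place (distance of any of canister, tape, spray from where it was at the start of the episode above 0.03 m).
It also fails if it takes over 67 s, if anything falls off the work surface, if the arm or the gripper's body presses on something with over 40 N, if the wrist force passes 120 N, or if a joint passes its speed limit or range.

## Robot

A 7-joint arm with a two-finger parallel gripper is mounted at the origin on the work surface. World frame = base frame: x ahead of the robot, y to its left, z up, the work surface at z = 0. Lengths are in m, angles in rad, forces in N, time in s.
With the tool pointing down it reaches from about 0.4 to 0.85 m from the base axis. Payload 10.4 kg.
Tool frame: the origin (TCP) lies on the centre line of the jaws, within the pads' length; the fingertips stand 14 mm ahead of it and the grasp point (between the pads) lies 5 mm behind it; z points along the fingers, y is the line along which they close (so a half turn about z gives the same grasp; the last joint's range is limited). The gripper opens to 85 mm and grips with 20 to 120 N. Pads are 22 mm wide; open, the fingers measure 114 mm over their backs; the gripper's body (76 mm by 85 mm) begins 54 mm behind the grasp point. The pads swing forward as they close: fully open they stand 13 mm farther back than shut.
Start: joints at [-1.174, 0.332, -0.065, 1.46, 0.022, 1.35, -0.088], TCP at [0.255, 0.571, 0.245] pointing down, gripper open.
Joint ranges: [-2.6, 2.6], [-0.5, 2.12], [-1.47, 1.34], [0.16, 2.42], [-1.27, 4.41], [0.06, 2.06], [-2.6, 2.6]. Speed limits (rad/s): [2.22, 2.22, 2.79, 2.79, 3.14, 3.14, 3.14].

## Interface

Orientations are given as a rotation vector (axis times angle).
In Python, from rig import * gives the robot as it stands.
- The arm moves only by the tool play_rows, never from a script. Its argument "moves" is a list of rows, each a list of 6 numbers: the shift along the tool's x, y, z in m, then the turn, a rotation vector about the tool's x, y, z in degrees. A call has exactly 10 rows; each row shifts and turns the commanded pose from where the row before left it, along the tool's axes as they then stand; what a row does not reach is not made up. A row lasts 1/12 s, in which the tool goes at most 41.7 mm and 7.16 degrees, less where a joint would pass 70% of its speed; a pose out of reach is approached as far as the arm can. A call is refused whole if a number of a shift passes 0.0417 or a number of a turn 7.16, either way. A call with a gripper value outside its range is refused whole. "gripper" is the opening, from 0 (shut) to 1 (fully open), set as the call begins (left out, the last holds). The fingers move at their own pace and stop on an object; "newtons" is the grip in N (left out, the last holds). Time passes only in rows, so rows that do not move let the fingers close, or fill a call up. It gives the time, the measured TCP pose, the force, the opening and the grip force at its end, in the units of the state.
- read_state(): the state, without advancing time (a new reading comes with each control period).
- read_camera(name): name is "scene" or "top"; returns a dict with "image" (420x560x3 uint8, red, green, blue), "range_z" (420x560 float32, m along the optical axis (not along the pixel's ray), 0 where there is no reading), "K" (3x3 intrinsics, pixels), "camera_from_world" (4x4, takes a point from world to camera coordinates). Camera axes: x right, y up, looking along -z (the intrinsics and any distortion apply to the point x, -y, -z); pixel columns grow to the right and rows downward; lengths in m; the calibration is good to about 2 mm. A picture is of the moment at which its call begins.
- hand_in(): hands the job in; it is judged then, once.
The state is a dict: "time": time; "joints": joint angles; "joint_velocities": joint speeds; "joint_efforts": joint torques, N m; "ee_pos": TCP position; "orientation": TCP orientation; "ft_force": force on the tool from outside, world axes, zero at the start; "torque": the same for the moment, N m; "finger_gap": opening from 0.0 (shut) to 1.0 (fully open); "finger_force": force on a finger pad.
Only numpy, scipy, OpenCV 4.12 (cv2) and the standard library are available. Lean on these libraries where they do the work, as an engineer would, in place of code of your own. Each camera call takes 0.05 s, during which the arm holds its last target. There are 200 camera calls.

## Working session

There is one attempt and no reset: what is moved stays moved. The work goes in short steps, Python scripts to look and compute and a tool call to move; the robot and the scene stay as the last step left them, time stands still between calls to the robot, and variables do not carry over. Pictures are saved under pics/ and viewed, at most 10 in all, crops included, and the job is handed in when it is done.

Besides the shell and the picture viewer there is one more tool, called after "Call:" by a JSON object that holds its "api" and its "payload", one argument or row to a line. play_rows: Moves the arm, as the interface text tells. Its arguments: {"type":"object","properties":{"moves":{"type":"array"},"gripper":{"type":"number"},"newtons":{"type":"number"}},"required":["moves"]}

```bash
mkdir -p pics; ls; python3 - <<'E'
from rig import *
import cv2,numpy as np
for n in("scene","top"):
    c=read_camera(n); cv2.imwrite(f"pics/{n}0.png",c["image"][:,:,::-1]); np.savez(f"{n}0.npz",**c)
    print(n,c["K"].tolist(),np.round(c["camera_from_world"],3).tolist(),[k for k in c])
s=read_state(); print({k:np.round(v,3).tolist() for k,v in s.items()})
E
```

```text
pics
scene [[518.5938078138034, 0.0, 279.44862303637876], [0.0, 518.5938078138034, 213.82534439650266], [0.0, 0.0, 1.0]] [[0.81, 0.586, 0.012, -0.491], [-0.485, 0.659, 0.575, 0.225], [0.329, -0.471, 0.818, -1.514], [0.0, 0.0, 0.0, 1.0]] ['image', 'range_z', 'K', 'camera_from_world']
top [[400.2829492469205, 0.0, 286.28682902573365], [0.0, 400.2829492469205, 201.55476416352235], [0.0, 0.0, 1.0]] [[0.009, -1.0, 0.001, -0.011], [0.995, 0.009, 0.096, -0.595], [-0.096, -0.0, 0.995, -1.096], [0.0, 0.0, 0.0, 1.0]] ['image', 'range_z', 'K', 'camera_from_world']
{'time': 0.1, 'joints': [-1.174, 0.333, -0.065, 1.461, 0.022, 1.35, -0.089], 'joint_velocities': [-0.0, -0.003, -0.001, -0.002, -0.0, 0.002, -0.002], 'joint_efforts': [0.001, -62.674, 0.049, -39.243, 0.016, 0.007, -0.0], 'ee_pos': [0.255, 0.57, 0.245], 'orientation': [-0.655, -3.072, 0.002], 'ft_force': [0.661, -0.43, 0.762], 'torque': [-0.012, 0.015, -0.012], 'finger_force': 0.0, 'finger_gap': 1.002}
```

View pics/scene0.png

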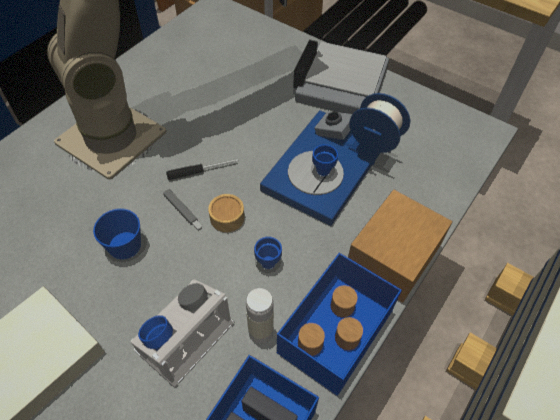

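View pics/top0.png

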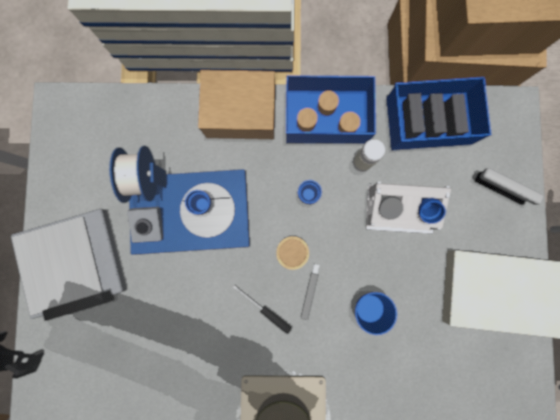

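The scene view and the top view show the same layout. In the top view:
- pot_a on the platen at about (201,203)
- pot_b at (309,192)
- pot_c at (432,210), in the stand's right opening
- canister at (391,207)
- tape at (293,253)
- spray can at (373,150)
- button at (144,227)

The big blue bowl at (375,313) is a distractor.

```bash
cat > h.py <<'E'
import numpy as np,cv2
def cloud(c):
    z=c["range_z"];K=c["K"];T=np.linalg.inv(c["camera_from_world"])
    v,u=np.mgrid[:z.shape[0],:z.shape[1]]
    p=np.stack([(u-K[0,2])/K[0,0]*z,-(v-K[1,2])/K[1,1]*z,-z],-1)
    w=p@T[:3,:3].T+T[:3,3]; w[z==0]=np.nan
    return w
def proj(c,p):
    q=c["camera_from_world"]@np.append(p,1); K=c["K"]
    return K[0,2]+K[0,0]*q[0]/-q[2],K[1,2]-K[1,1]*q[1]/-q[2]
def ray(c,u,v,h):
    K=c["K"];T=np.linalg.inv(c["camera_from_world"])
    d=T[:3,:3]@np.array([(u-K[0,2])/K[0,0],-(v-K[1,2])/K[1,1],-1]);o=T[:3,3]
    return o+d*(h-o[2])/d[2]
def circ(P):
    for _ in range(4):
        A=np.c_[2*P[:,:2],np.ones(len(P))];x=np.linalg.lstsq(A,(P[:,:2]**2).sum(1),rcond=None)[0]
        r=np.sqrt(x[2]+x[:2]@x[:2]); e=abs(np.hypot(*(P[:,:2]-x[:2]).T)-r); P=P[e<max(.004,2*e.mean())]
    return x[:2],r,len(P)
E
python3 - <<'E'
from h import *
C={n:dict(np.load(n+"0.npz")) for n in("scene","top")}
for n,c in C.items():
    W=cloud(c);b=c["image"].astype(int);blue=(b[...,2]>b[...,0]+30)
    c["W"]=W
    def near(x,y,r): return np.hypot(W[...,0]-x,W[...,1]-y)<r
    t=C["top"]; 
    for nm,uv,h in(("a",(201,203),.112),("b",(309,192),.07)):
        g=ray(t,*uv,h); m=near(*g[:2],.05)&(abs(W[...,2]-h)<.004)&blue
        print(n,nm,g.round(3),circ(W[m]),np.nanmedian(W[m][:,2]),m.sum())
    for nm,uv,h,z0,z1 in(("tape",(293,253),.045,.035,.055),("spray",(373,150),.17,.15,.18),("button",(144,227),.1,.06,.13),("platen",(208,209),.042,.038,.046)):
        g=ray(t,*uv,h);m=near(*g[:2],.09 if nm=="platen" else .06)&(W[...,2]>z0)&(W[...,2]<z1)
        if nm=="platen": m&=~blue
        P=W[m];print(n,nm,g.round(3),(P.min(0)+P.max(0)).round(3)/2,(P.max(0)-P.min(0)).round(3),m.sum())
    # stand plate: grey pts between z .06..0.13
    g=ray(t,410,208,.095);m=near(*g[:2],.13)&(W[...,2]>.03)
    P=W[m];print("stand",g,P.min(0),P.max(0))
    for nm,uv in(("c",(432,210)),("can",(391,207))):
        g=ray(t,*uv,.1);m=near(*g[:2],.05)&(W[...,2]>.08)&(blue if nm=="c" else ~blue)
        P=W[m];print(n,nm,g.round(3),P.min(0).round(3),P.max(0).round(3),m.sum())
t=C["top"]["image"]
a=cv2.resize(t[180:260,120:220],None,fx=4,fy=4,interpolation=2);b=cv2.resize(t[170:250,360:460],None,fx=4,fy=4,interpolation=2)
s=C["scene"]["image"]
d=cv2.resize(s[100:180,290:390],None,fx=4,fy=4,interpolation=2);e=cv2.resize(s[270:370,130:230][:80],None,fx=4,fy=4,interpolation=2)
e=cv2.resize(s[280:360,130:230],None,fx=4,fy=4,interpolation=2)
o=np.vstack([np.hstack([a[:300],b[:300]]),np.hstack([d[:300],e[:300]])]);cv2.imwrite("pics/crop.png",o[:,:,::-1])
E
```

```text
scene a [0.581 0.216 0.112] (array([0.5844994 , 0.22724914]), np.float64(0.030540771977342136), 127) 0.11175940723660949 129
scene b [ 0.617 -0.067  0.07 ] (array([ 0.61969967, -0.0678343 ]), np.float64(0.03081292403732886), 146) 0.06950291075489645 148
scene tape [ 0.452 -0.025  0.045] [ 0.453  -0.0235  0.043 ] [0.09  0.091 0.015] 868
scene spray [ 0.712 -0.22   0.17 ] [ 0.715  -0.2235  0.163 ] [0.053 0.054 0.025] 616
scene button [0.518 0.366 0.1  ] [0.5275 0.376  0.081 ] [0.095 0.087 0.042] 677
scene platen [0.571 0.211 0.042] [0.57   0.2115 0.042 ] [0.15  0.146 0.008] 1353
stand [ 0.57416954 -0.33201967  0.095     ] [ 0.52205063 -0.42794866  0.03048065] [ 0.64138219 -0.23329874  0.13851202]
scene c [ 0.569 -0.388  0.1  ] [ 0.532 -0.415  0.08 ] [ 0.603 -0.349  0.139] 809
scene can [ 0.576 -0.281  0.1  ] [ 0.543 -0.33   0.08 ] [ 0.626 -0.234  0.134] 1109
top a [0.581 0.216 0.112] (array([0.58439069, 0.22714512]), np.float64(0.03082343387655447), 116) 0.11140782491019952 116
top b [ 0.617 -0.067  0.07 ] (array([ 0.61934377, -0.06822272]), np.float64(0.03073550476024361), 112) 0.06940530113211762 112
top tape [ 0.452 -0.025  0.045] [ 0.452  -0.0235  0.0435] [0.087 0.085 0.014] 845
top spray [ 0.712 -0.22   0.17 ] [ 0.712  -0.221   0.1625] [0.051 0.053 0.025] 404
top button [0.518 0.366 0.1  ] [0.527  0.3745 0.0805] [0.092 0.083 0.041] 983
top platen [0.571 0.211 0.042] [0.57   0.2145 0.042 ] [0.148 0.151 0.008] 1624
stand [ 0.57416954 -0.33201967  0.095     ] [ 0.52105402 -0.42812642  0.03002646] [ 0.64078311 -0.23416538  0.13790675]
top c [ 0.569 -0.388  0.1  ] [ 0.534 -0.415  0.08 ] [ 0.603 -0.35   0.138] 437
top can [ 0.576 -0.281  0.1  ] [ 0.537 -0.33   0.08 ] [ 0.626 -0.235  0.131] 982
```

View pics/crop.png

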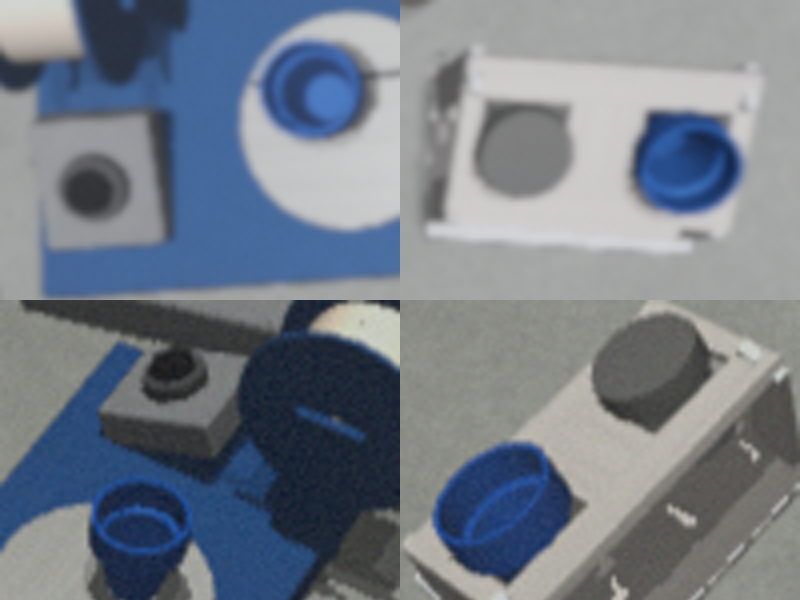

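The crops show the button at about (90,185) in the top-left crop, inside a raised guard ring, and pot_c seated with its collar against the plate. Next I fit the plate plane, the pot_c rim and the button.

```bash
python3 - <<'E'
from h import *
C={n:dict(np.load(n+"0.npz")) for n in("scene","top")}
def plane(P):
    for _ in range(6):
        m=P.mean(0);n=np.linalg.svd(P-m,full_matrices=False)[2][2];n*=np.sign(n[2]);e=abs((P-m)@n);P=P[e<max(.0015,1.5*e.mean())]
    return m,n,len(P)
for n,c in C.items():
    W=cloud(c);b=c["image"].astype(int);blue=b[...,2]>b[...,0]+30;I=b.sum(2)
    m=(abs(W[...,0]-.575)<.055)&(abs(W[...,1]+.331)<.1)&(W[...,2]>.06)&(W[...,2]<.125)&~blue&(I>420)
    pm,pn,k=plane(W[m]);print(n,"plate",pm.round(4),pn.round(4),np.degrees(np.arccos(pn[2])),"yaw",np.degrees(np.arctan2(-pn[1],-pn[0])),k)
    X=np.cross([0,1,0],pn);X/=np.linalg.norm(X);Y=np.cross(pn,X);R=np.c_[X,Y,pn]
    m=(abs(W[...,0]-.57)<.06)&(abs(W[...,1]+.385)<.06)&(W[...,2]>.06)&blue
    Q=(W[m]-pm)@R;print(" off pct",np.percentile(Q[:,2],[50,90,97,99]).round(4))
    ctr,r,k=circ(Q[abs(Q[:,2]-.026)<.004]);print(" c rim",(pm+R@np.append(ctr,.026)).round(4),r,k, "underside",(pm+R@np.append(ctr,-.044)).round(4))
    m=(abs(W[...,0]-.525)<.06)&(abs(W[...,1]-.37)<.05)&(W[...,2]>.06)&(W[...,2]<.13)&~blue
    P=W[m];bm,bn,k=plane(P[I[m]>270]);print(" console",bm.round(4),bn.round(4),np.degrees(np.arccos(bn[2])),k)
    d=(P-bm)@bn;D=P[(d>.003)];dd=d[d>.003];print(" above",len(D),np.percentile(dd,[5,25,50,75,95,99]).round(4))
    dk=(I[m]<170);
    X=np.cross([0,1,0],bn);X/=np.linalg.norm(X);R=np.c_[X,np.cross(bn,X),bn]
    for lo,hi in((.004,.01),(.01,.014),(.014,.02),(.02,.03)):
        S=((P-bm)@R);S=S[(d>lo)&(d<hi)]
        if len(S)>8: print("  ",lo,len(S),((S.min(0)+S.max(0))/2).round(4),np.ptp(S,0).round(4),(bm+R@((S.min(0)+S.max(0))/2)).round(4), np.median(I[m][(d>lo)&(d<hi)]))
E
```

```text
scene plate [ 0.591  -0.3361  0.1053] [-0.4689  0.0227  0.8829] 28.00061972468131 yaw -2.7770147014101605 1172
 off pct [0.0128 0.0254 0.0272 0.0276]
 c rim [ 0.5627 -0.382   0.1209] 0.030899157542265524 187 underside [ 0.5955 -0.3836  0.0591]
 console [0.5277 0.3686 0.0767] [-0.3359 -0.0233  0.9416] 19.674654733262287 195
 above 181 [0.004  0.0094 0.0127 0.0197 0.0242 0.0258]
   0.004 41 [0.0053 0.0045 0.007 ] [0.0652 0.0483 0.0059] [0.5304 0.3729 0.0852] 167.0
   0.01 51 [-0.0072  0.0059  0.012 ] [0.046  0.0442 0.0039] [0.5169 0.3742 0.0857] 196.0
   0.014 40 [0.0232 0.0016 0.017 ] [0.0834 0.0426 0.0059] [0.5438 0.3698 0.1006] 100.5
   0.02 39 [ 0.0237 -0.0004  0.0237] [0.0883 0.0442 0.0071] [0.5421 0.3677 0.107 ] 112.0
top plate [ 0.583  -0.326   0.1007] [-0.4678  0.0235  0.8835] 27.929582460379354 yaw -2.8796350822422023 984
 off pct [0.0068 0.0263 0.0281 0.0289]
 c rim [ 0.5629 -0.3817  0.1209] 0.030807314152791376 134 underside [ 0.5956 -0.3834  0.0591]
 console [0.5258 0.3731 0.0753] [-0.3318 -0.0343  0.9427] 19.4842449411271 353
 above 275 [0.0037 0.01   0.0131 0.0206 0.0236 0.025 ]
   0.004 47 [-0.0011  0.0018  0.007 ] [0.0779 0.0646 0.0059] [0.5225 0.3746 0.0816] 313.0
   0.01 84 [0.0214 0.0082 0.012 ] [0.0913 0.0571 0.0039] [0.542  0.3808 0.094 ] 285.0
   0.014 39 [-0.0021 -0.0004  0.017 ] [0.0362 0.0362 0.0059] [0.5182 0.3721 0.0906] 214.0
   0.02 83 [0.0266 0.0118 0.025 ] [0.0893 0.0487 0.01  ] [0.5425 0.384  0.1081] 166.0
```

```bash
cat >> h.py <<'E'
from scipy.spatial.transform import Rotation as Ro
B=np.radians(-2.8)
def ori(tilt=0,bear=B):  # tool y along bearing (world), z down, tilted outward by tilt deg
    y=np.array([np.cos(bear),np.sin(bear),0]);z=np.array([0,0,-1.]);t=np.radians(tilt)
    z2=np.cos(t)*z+np.sin(t)*y;y2=np.cos(t)*y-np.sin(t)*z
    return Ro.from_matrix(np.c_[np.cross(y2,z2),y2,z2])
def rows(s,p,R,N,pad=10):
    P=np.array(s["ee_pos"]);Q=Ro.from_rotvec(s["orientation"]);P0=P.copy();W=(R*Q.inv()).as_rotvec();Q0=Q
    out=[]
    for i in range(1,N+1):
        T=P0+(np.array(p)-P0)*i/N;RT=Ro.from_rotvec(W*i/N)*Q0
        d=np.round(Q.inv().apply(T-P),3);w=np.round(np.degrees((Q.inv()*RT).as_rotvec()),1)
        out.append([float(v)+0 for v in [*d,*w]]);P=P+Q.apply(d);Q=Q*Ro.from_rotvec(np.radians(w))
    out+=[[0]*6]*(-N%pad)
    print("\n".join(str(r) for r in out))
def brief(s): print({k:np.round(s[k],4).tolist() for k in("time","ee_pos","orientation","ft_force","finger_gap","finger_force")})
E
python3 - <<'E'
from h import *
from rig import *
s=read_state();rows(s,[.6195,-.068,.19],ori(),20)
c=dict(np.load("top0.npz"));W=cloud(c);I=c["image"].astype(int).sum(2)
np.set_printoptions(linewidth=200)
print(I[218:236,134:154]);print((W[218:236,134:154,2]*1000).round())
E
```

```text
[-0.03, -0.022, 0.003, 0.0, 0.0, 3.4]
[-0.031, -0.02, 0.003, 0.0, 0.0, 3.5]
[-0.032, -0.018, 0.002, 0.0, 0.0, 3.4]
[-0.033, -0.016, 0.003, 0.0, 0.0, 3.4]
[-0.034, -0.014, 0.003, 0.0, 0.0, 3.5]
[-0.034, -0.012, 0.003, 0.0, 0.0, 3.4]
[-0.036, -0.01, 0.002, 0.0, 0.0, 3.5]
[-0.036, -0.007, 0.003, 0.0, 0.0, 3.4]
[-0.036, -0.006, 0.003, 0.0, 0.0, 3.4]
[-0.037, -0.003, 0.003, 0.0, 0.0, 3.5]
[-0.036, -0.002, 0.002, 0.0, 0.0, 3.4]
[-0.037, 0.002, 0.003, 0.0, 0.0, 3.4]
[-0.037, 0.003, 0.003, 0.0, 0.0, 3.5]
[-0.036, 0.005, 0.003, 0.0, 0.0, 3.4]
[-0.036, 0.008, 0.002, 0.0, 0.0, 3.5]
[-0.036, 0.01, 0.003, 0.0, 0.1, 3.4]
[-0.034, 0.011, 0.003, 0.0, 0.0, 3.4]
[-0.034, 0.014, 0.003, 0.0, 0.0, 3.5]
[-0.034, 0.016, 0.002, 0.0, 0.0, 3.4]
[-0.032, 0.018, 0.003, 0.0, 0.0, 3.4]
[[467 467 464 455 440 419 395 374 356 353 356 373 400 425 446 459 467 467 467 467]
 [466 464 451 428 393 354 329 312 299 288 288 296 316 352 400 436 456 463 466 465]
 [463 453 425 381 339 307 298 298 291 286 283 278 267 280 324 382 430 454 463 464]
 [457 435 389 339 308 293 284 277 276 277 286 287 286 277 274 311 374 425 450 460]
 
[... 2316 characters left out ...]
  91.  93.  94.  91.  94.  97.  94.  95.  92.  95.  81.  83.  81.  80.  71.  69.]
 [ 69.  84.  84.  92.  91.  91.  92.  91.  93.  91.  93.  94.  93.  86.  80.  83.  81.  77.  67.  70.]
 [ nan  69.  81.  79.  93.  95.  94.  91.  91.  92.  90.  91.  88.  81.  77.  78.  81.  69.  69.  68.]
 [ 68.  71.  66.  80.  80.  89.  93.  90.  92.  91.  89.  89.  82.  80.  81.  80.  65.  63.  67.  66.]
 [ 65.  73.  67.  70.  81.  77.  80.  87.  89.  89.  82.  81.  76.  76.  82.  71.  66.  67.  65.  64.]
 [ 69.  63.  64.  67.  64.  75.  76.  78.  79.  77.  76.  77.  78.  77.  63.  70.  68.  66.  64.  64.]
 [ 63.  67.  62.  67.  66.  65.  63.  68.  65.  63.  64.  67.  68.  62.  65.  64.  60.  63.  63.  62.]]
```

Call:
{"api": "play_rows", "payload": {
  "moves": [
    [-0.03,-0.022,0.003,0,0,3.4],
    [-0.031,-0.02,0.003,0,0,3.5],
    [-0.032,-0.018,0.002,0,0,3.4],
    [-0.033,-0.016,0.003,0,0,3.4],
    [-0.034,-0.014,0.003,0,0,3.5],
    [-0.034,-0.012,0.003,0,0,3.4],
    [-0.036,-0.01,0.002,0,0,3.5],
    [-0.036,-0.007,0.003,0,0,3.4],
    [-0.036,-0.006,0.003,0,0,3.4],
    [-0.037,-0.003,0.003,0,0,3.5]
  ],
  "gripper": 1,
  "newtons": 30
}}

```text
time: 0.93
ee_pos: [0.438, 0.2498, 0.2171]
orientation: [-1.537, -2.739, 0.0]
ft_force: [0.6, 0.1, -0.0]
finger_gap: 1.002
finger_force: 0.0
```

Call:
{"api": "play_rows", "payload": {
  "moves": [
    [-0.036,-0.002,0.002,0,0,3.4],
    [-0.037,0.002,0.003,0,0,3.4],
    [-0.037,0.003,0.003,0,0,3.5],
    [-0.036,0.005,0.003,0,0,3.4],
    [-0.036,0.008,0.002,0,0,3.5],
    [-0.036,0.01,0.003,0,0.1,3.4],
    [-0.034,0.011,0.003,0,0,3.4],
    [-0.034,0.014,0.003,0,0,3.5],
    [-0.034,0.016,0.002,0,0,3.4],
    [-0.032,0.018,0.003,0,0,3.4]
  ]
}}

```text
time: 1.77
ee_pos: [0.62, -0.0696, 0.1897]
orientation: [-2.276, -2.163, -0.001]
ft_force: [0.5, -0.3, 0.2]
finger_gap: 1.0
finger_force: 0.0
```

```bash
python3 - <<'E'
from h import *
from rig import *
s=read_state();brief(s);print(np.round(s["joints"],2))
p=s["ee_pos"]
for n in("scene","top"):
    c=read_camera(n);W=cloud(c);m=(np.hypot(W[...,0]-p[0],W[...,1]-p[1])<.08)&(W[...,2]>.11)&(W[...,2]<.3)
    print(n,np.percentile(W[m][:,2],[0,1,2,5,10]).round(4)); 
    if n=="scene":
        cv2.imwrite("pics/h1.png",cv2.resize(c["image"][120:320,180:400],None,fx=3,fy=3)[:,:,::-1])
rows(s,[.6195,-.068,.115],ori(),7)
E
```

```text
{'time': 1.7667, 'ee_pos': [0.62, -0.0696, 0.1897], 'orientation': [-2.2758, -2.1633, -0.0012], 'ft_force': [0.5055, -0.2813, 0.2012], 'finger_gap': 1.0002, 'finger_force': 0.0}
[-0.37  0.39  0.53  1.56 -0.21  1.24  0.14]
scene [0.1878 0.1938 0.1962 0.2037 0.2142]Traceback (most recent call last):
  File "<stdin>", line 7, in <module>
    return _quantile_unchecked(
        a, q, axis, out, overwrite_input, method, keepdims, weights)
    return _ureduce(a,
                    func=_quantile_ureduce_func,
    ...<5 lines>...
                    overwrite_input=overwrite_input,
                    method=method)
    r = func(a, **kwargs)
    result = _quantile(arr,
                       quantiles=q,
    ...<2 lines>...
                       out=out,
                       weights=wgt)
    slices_having_nans = np.isnan(arr[-1, ...])
                                  ~~~^^^^^^^^^
IndexError: index -1 is out of bounds for axis 0 with size 0
```

View pics/h1.png

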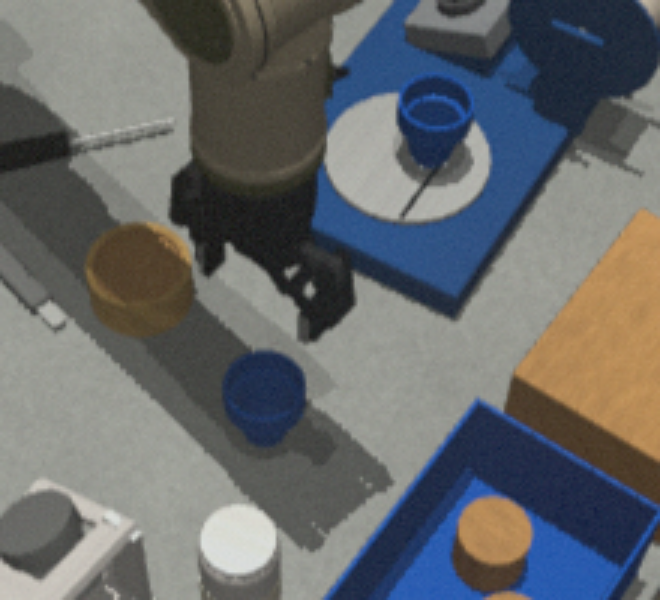

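The pot hangs clear, directly between the open fingers. The fingertips measure about 2 mm ahead of the TCP when fully open. I'll go down now.

Call:
{"api": "play_rows", "payload": {
  "moves": [
    [0.002,0,0.016,0,0,0],
    [0,0,0.016,0,0,0],
    [0,0,0.016,0,0,0],
    [0,0,0.016,0,0,0],
    [0,0,0.016,0,0,0],
    [0,0,0.016,0,0,0],
    [0,0,0.016,0,0,0],
    [0,0,0.012,0,0,0],
    [0,0,0.01,0,0,0],
    [0,0,0,0,0,0]
  ]
}}

```text
time: 2.7
ee_pos: [0.6183, -0.0653, 0.0539]
orientation: [-2.271, -2.165, 0.002]
ft_force: [-1.4, -0.5, 0.5]
finger_gap: 0.997
finger_force: 0.0
```

Call:
{"api": "play_rows", "payload": {
  "moves": [
    [0,0,0,0,0,0],
    [0,0,0,0,0,0],
    [0,0,0,0,0,0],
    [0,0,0,0,0,0],
    [0,0,0,0,0,0],
    [0,0,0,0,0,0],
    [0,0,0,0,0,0],
    [0,0,0,0,0,0],
    [0,0,0,0,0,0],
    [0,0,0,0,0,0]
  ],
  "gripper": 0.6,
  "newtons": 30
}}

```text
time: 3.53
ee_pos: [0.6203, -0.0658, 0.0572]
orientation: [-2.274, -2.167, -0.004]
ft_force: [-0.2, 0.1, 5.6]
finger_gap: 0.772
finger_force: 33.9
```

Call:
{"api": "play_rows", "payload": {
  "moves": [
    [0,0,-0.008,0,0,0],
    [0,0,-0.015,0,0,0],
    [0,0,-0.02,0,0,0],
    [0,0,-0.02,0,0,0],
    [0,0,-0.02,0,0,0],
    [0,0,-0.02,0,0,0],
    [0,0,-0.02,0,0,0],
    [0,0,-0.016,0,0,0],
    [0,0,0,0,0,0],
    [0,0,0,0,0,0]
  ]
}}

```text
time: 4.37
ee_pos: [0.6199, -0.0659, 0.196]
orientation: [-2.274, -2.167, -0.004]
ft_force: [-0.3, 0.1, -0.9]
finger_gap: 0.769
finger_force: 33.7
```

```bash
cat >> h.py <<'E'
def heldpot(read_camera,s,sep=.0):
    # blue points of the held pot: scene + top, everything in the tool's neighbourhood
    p=np.array(s["ee_pos"])
    for n in("scene","top"):
        c=read_camera(n);W=cloud(c);b=c["image"].astype(int);blue=(b[...,2]>b[...,0]+25)&(b[...,2]>b[...,1]+15)
        m=blue&(np.hypot(W[...,0]-p[0],W[...,1]-p[1])<.05)&(W[...,2]>p[2]-.07)&(W[...,2]<p[2]+.03);P=W[m]
        if len(P)<20: print(n,len(P));continue
        # collar side: keep radius-33 fit on points around the collar
        zt=np.percentile(P[:,2],99);S=P[(P[:,2]<zt-.004)&(P[:,2]>zt-.022)]
        from scipy.optimize import least_squares
        f=least_squares(lambda x:np.hypot(S[:,0]-x[0],S[:,1]-x[1])-.033,p[:2]-[.0,.0],loss="soft_l1",f_scale=.001)
        print(n,len(P),len(S),"ztop",zt.round(4),"zmin",P[:,2].min().round(4),"ctr",f.x.round(4),"cost",f.cost)
E
python3 - <<'E'
from h import *
from rig import *
s=read_state();brief(s);heldpot(read_camera,s)
c=read_camera("scene");cv2.imwrite("pics/h2.png",cv2.resize(c["image"][100:300,180:380],None,fx=3,fy=3)[:,:,::-1])
rows(s,[.5844,.2272+.002,.2],ori(),20)
E
```

```text
{'time': 4.3667, 'ee_pos': [0.6199, -0.0659, 0.196], 'orientation': [-2.2737, -2.1671, -0.0037], 'ft_force': [-0.3269, 0.0812, -0.8746], 'finger_gap': 0.7692, 'finger_force': 33.6863}
scene 623 195 ztop 0.2107 zmin 0.1398 ctr [ 0.6222 -0.0668] cost 0.0002156250603138551
top 0
[0.015, -0.002, 0.0, 0.0, 0.0, 0.0]
[0.014, -0.003, 0.0, 0.0, 0.0, 0.0]
[0.015, -0.002, -0.001, 0.0, 0.0, 0.0]
[0.015, -0.003, 0.0, 0.0, 0.0, 0.0]
[0.014, -0.002, 0.0, 0.0, 0.0, 0.0]
[0.015, -0.003, 0.0, 0.0, 0.0, 0.0]
[0.015, -0.002, 0.0, 0.0, 0.0, 0.0]
[0.014, -0.003, 0.0, 0.0, 0.0, 0.0]
[0.015, -0.002, -0.001, 0.0, -0.1, 0.0]
[0.015, -0.003, 0.0, 0.0, 0.0, 0.0]
[0.014, -0.002, 0.0, 0.0, 0.0, 0.0]
[0.015, -0.003, 0.0, 0.0, 0.0, 0.0]
[0.015, -0.002, 0.0, 0.0, 0.0, 0.0]
[0.014, -0.003, -0.001, 0.0, 0.0, 0.0]
[0.015, -0.002, 0.0, 0.1, 0.0, 0.0]
[0.014, -0.003, 0.0, 0.0, 0.0, 0.0]
[0.015, -0.002, 0.0, 0.0, 0.0, 0.0]
[0.015, -0.003, 0.0, 0.0, 0.0, 0.0]
[0.014, -0.002, -0.001, 0.0, 0.0, 0.0]
[0.015, -0.003, 0.0, 0.0, 0.0, 0.0]
```

View pics/h2.png

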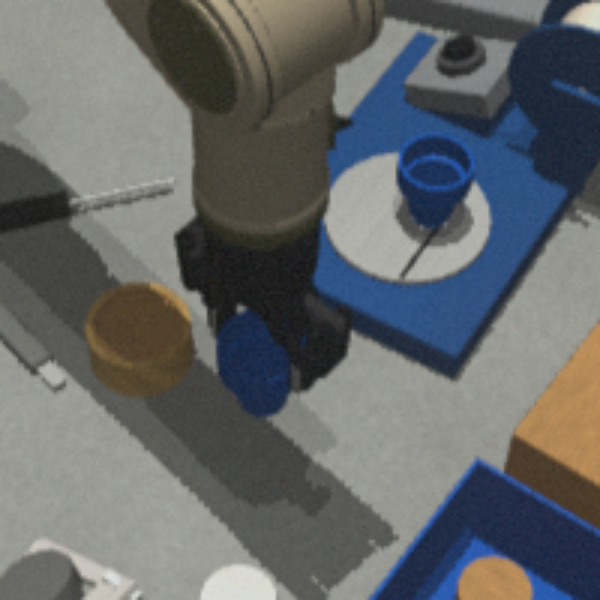

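Call:
{"api": "play_rows", "payload": {
  "moves": [
    [0.018,-0.003,0,0,0,0],
    [0.029,-0.005,0,0,0,0],
    [0.034,-0.006,-0.001,0,0,0],
    [0.036,-0.006,0,0,0,0],
    [0.036,-0.006,-0.001,0,0,0],
    [0.036,-0.006,0,0,0,0],
    [0.036,-0.006,-0.001,0,0,0],
    [0.034,-0.006,0,0,0,0],
    [0.024,-0.004,-0.001,0,0,0],
    [0.012,-0.002,0,0,0,0]
  ]
}}

```text
time: 5.35
ee_pos: [0.5821, 0.2357, 0.1983]
orientation: [-2.266, -2.171, 0.0]
ft_force: [0.1, 0.2, 0.7]
finger_gap: 0.771
finger_force: 33.7
```

```bash
python3 - <<'E'
from h import *
from rig import *
s=read_state();brief(s);heldpot(read_camera,s)
s=read_state();brief(s)
rows(s,[.5844,.2272+.0015,.2],ori(),3)
E
```

```text
{'time': 5.35, 'ee_pos': [0.5821, 0.2357, 0.1983], 'orientation': [-2.2662, -2.1707, 0.0003], 'ft_force': [0.0574, 0.155, 0.6887], 'finger_gap': 0.7714, 'finger_force': 33.6708}
scene 625 233 ztop 0.2134 zmin 0.1405 ctr [0.5833 0.2335] cost 0.0003590510564621833
top 278 58 ztop 0.2141 zmin 0.1403 ctr [0.5819 0.2346] cost 4.022071129589982e-05
{'time': 5.45, 'ee_pos': [0.5828, 0.2336, 0.1984], 'orientation': [-2.2679, -2.1703, 0.0005], 'ft_force': [0.2201, -0.7383, -0.6807], 'finger_gap': 0.7731, 'finger_force': 33.6712}
[-0.002, 0.001, -0.001, 0.0, 0.0, 0.1]
[-0.001, 0.0, 0.0, -0.1, -0.1, 0.1]
[-0.002, 0.001, -0.001, 0.0, 0.0, 0.1]
[0, 0, 0, 0, 0, 0]
[0, 0, 0, 0, 0, 0]
[0, 0, 0, 0, 0, 0]
[0, 0, 0, 0, 0, 0]
[0, 0, 0, 0, 0, 0]
[0, 0, 0, 0, 0, 0]
[0, 0, 0, 0, 0, 0]
```

Call:
{"api": "play_rows", "payload": {
  "moves": [
    [-0.002,0.001,0,0,0,0],
    [-0.003,0.001,0.002,0,0,0],
    [0,0,0.004,0,0,0],
    [0,0,0.008,0,0,0],
    [0,0,0.008,0,0,0],
    [0,0,0.008,0,0,0],
    [0,0,0.008,0,0,0],
    [0,0,0.006,0,0,0],
    [0,0,0.004,0,0,0],
    [0,0,0,0,0,0]
  ]
}}

```text
time: 6.28
ee_pos: [0.5851, 0.226, 0.1504]
orientation: [-2.273, -2.166, 0.001]
ft_force: [-0.8, -0.6, -0.8]
finger_gap: 0.776
finger_force: 33.7
```

```bash
python3 - <<'E'
from h import *
from rig import *
s=read_state();brief(s);heldpot(read_camera,s)
E
```

```text
{'time': 6.2833, 'ee_pos': [0.5851, 0.226, 0.1504], 'orientation': [-2.2725, -2.1663, 0.001], 'ft_force': [-0.7785, -0.6259, -0.8385], 'finger_gap': 0.7762, 'finger_force': 33.6704}
scene 762 202 ztop 0.1651 zmin 0.0804 ctr [0.5865 0.2241] cost 0.0003161684154352523
top 260 46 ztop 0.1668 zmin 0.0927 ctr [0.5852 0.2242] cost 1.9417983723575035e-05
```

Call:
{"api": "play_rows", "payload": {
  "moves": [
    [0.001,0,0,0,0,0],
    [0.002,0,0,0,0,0],
    [0,0,0.002,0,0,0],
    [0,0,0.003,0,0,0],
    [0,0,0.003,0,0,0],
    [0,0,0.003,0,0,0],
    [0,0,0.003,0,0,0],
    [0,0,0.002,0,0,0],
    [0,0,0.002,0,0,0],
    [0,0,0,0,0,0]
  ]
}}

```text
time: 7.22
ee_pos: [0.5855, 0.229, 0.133]
orientation: [-2.273, -2.166, -0.0]
ft_force: [0.3, -0.4, -0.3]
finger_gap: 0.772
finger_force: 33.7
```

Call:
{"api": "play_rows", "payload": {
  "moves": [
    [0,0,0.001,0,0,0],
    [0,0,0.002,0,0,0],
    [0,0,0.002,0,0,0],
    [0,0,0.001,0,0,0],
    [0,0,0.001,0,0,0],
    [0,0,0.001,0,0,0],
    [0,0,0.001,0,0,0],
    [0,0,0.001,0,0,0],
    [0,0,0.001,0,0,0],
    [0,0,0,0,0,0]
  ]
}}

```text
time: 8.05
ee_pos: [0.5861, 0.2295, 0.1251]
orientation: [-2.273, -2.166, -0.004]
ft_force: [-7.6, -1.6, 19.7]
finger_gap: 0.773
finger_force: 35.3
```

Call:
{"api": "play_rows", "payload": {
  "moves": [
    [0,0,-0.001,0,0,0],
    [0,0,0,0,0,0],
    [0,0,0,0,0,0],
    [0,0,0,0,0,0],
    [0,0,0,0,0,0],
    [0,0,0,0,0,0],
    [0,0,-0.01,0,0,0],
    [0,0,-0.02,0,0,0],
    [0,0,-0.03,0,0,0],
    [0,0,-0.02,0,0,0]
  ],
  "gripper": 1
}}

```text
time: 8.88
ee_pos: [0.5862, 0.229, 0.2065]
orientation: [-2.274, -2.167, -0.004]
ft_force: [0.1, -0.4, 1.1]
finger_gap: 0.998
finger_force: 0.0
```

```bash
python3 - <<'E'
from h import *
from rig import *
s=read_state();brief(s)
for n in("scene","top"):
    c=read_camera(n);W=cloud(c);b=c["image"].astype(int);blue=b[...,2]>b[...,0]+30
    m=(np.hypot(W[...,0]-.585,W[...,1]-.228)<.05)&(W[...,2]>.1)&(W[...,2]<.15)&blue
    P=W[m];zt=np.percentile(P[:,2],97);print(n,len(P),zt, np.percentile(P[:,2],90))
    if len(P)>20:
        r=P[P[:,2]>.132];print(circ(r),np.linalg.lstsq(np.c_[r[:,:2]-r[:,:2].mean(0),np.ones(len(r))],r[:,2],rcond=None)[0])
E
```

```text
{'time': 8.8833, 'ee_pos': [0.5862, 0.229, 0.2065], 'orientation': [-2.2738, -2.1665, -0.004], 'ft_force': [0.0508, -0.3796, 1.129], 'finger_gap': 0.9975, 'finger_force': 0.0}
scene 576 0.1394576926470296 0.13754896233394054
(array([0.58608737, 0.22685419]), np.float64(0.03077001428335495), 150) [0.01090476 0.00218829 0.13672927]
top 229 0.14083675890872932 0.13836806096889462
(array([0.58545069, 0.22590124]), np.float64(0.03021730245280365), 78) [ 0.01087102 -0.02444757  0.13729315]
```

```bash
python3 - <<'E'
from h import *
from rig import *
s=read_state();rows(s,[.5356,-.3805,.172],ori(28),20)
E
```

```text
[-0.031, -0.001, 0.002, -1.4, 0.0, 0.0]
[-0.03, -0.001, 0.001, -1.4, 0.0, 0.0]
[-0.031, -0.002, 0.002, -1.4, 0.0, 0.0]
[-0.03, -0.001, 0.001, -1.3, -0.1, 0.0]
[-0.031, -0.001, 0.002, -1.4, 0.0, 0.0]
[-0.031, -0.001, 0.002, -1.4, 0.0, 0.0]
[-0.03, -0.002, 0.001, -1.4, 0.0, 0.0]
[-0.031, -0.001, 0.002, -1.4, 0.0, 0.0]
[-0.03, -0.002, 0.001, -1.4, 0.0, 0.0]
[-0.031, -0.001, 0.002, -1.3, 0.0, 0.0]
[-0.031, -0.002, 0.001, -1.4, -0.1, 0.0]
[-0.03, -0.001, 0.001, -1.4, 0.0, 0.0]
[-0.031, -0.002, 0.002, -1.4, 0.0, 0.0]
[-0.03, -0.001, 0.001, -1.4, 0.0, 0.0]
[-0.031, -0.002, 0.001, -1.4, 0.0, 0.0]
[-0.031, -0.002, 0.002, -1.4, 0.0, 0.0]
[-0.03, -0.001, 0.001, -1.3, 0.0, 0.0]
[-0.031, -0.002, 0.001, -1.4, -0.1, 0.0]
[-0.03, -0.002, 0.001, -1.4, 0.0, 0.0]
[-0.031, -0.002, 0.001, -1.4, 0.0, 0.0]
```

Call:
{"api": "play_rows", "payload": {
  "moves": [
    [-0.031,-0.001,0.002,-1.4,0,0],
    [-0.03,-0.001,0.001,-1.4,0,0],
    [-0.031,-0.002,0.002,-1.4,0,0],
    [-0.03,-0.001,0.001,-1.3,-0.1,0],
    [-0.031,-0.001,0.002,-1.4,0,0],
    [-0.031,-0.001,0.002,-1.4,0,0],
    [-0.03,-0.002,0.001,-1.4,0,0],
    [-0.031,-0.001,0.002,-1.4,0,0],
    [-0.03,-0.002,0.001,-1.4,0,0],
    [-0.031,-0.001,0.002,-1.3,0,0]
  ]
}}

```text
time: 9.82
ee_pos: [0.5592, -0.0774, 0.186]
orientation: [2.14, 2.04, 0.248]
ft_force: [1.0, 0.3, -0.5]
finger_gap: 1.002
finger_force: 0.0
```

Call:
{"api": "play_rows", "payload": {
  "moves": [
    [-0.031,-0.002,0.001,-1.4,-0.1,0],
    [-0.03,-0.001,0.001,-1.4,0,0],
    [-0.031,-0.002,0.002,-1.4,0,0],
    [-0.03,-0.001,0.001,-1.4,0,0],
    [-0.031,-0.002,0.001,-1.4,0,0],
    [-0.031,-0.002,0.002,-1.4,0,0],
    [-0.03,-0.001,0.001,-1.3,0,0],
    [-0.031,-0.002,0.001,-1.4,-0.1,0],
    [-0.03,-0.002,0.001,-1.4,0,0],
    [-0.031,-0.002,0.001,-1.4,0,0]
  ]
}}

```text
time: 10.65
ee_pos: [0.5329, -0.3823, 0.1694]
orientation: [1.991, 1.898, 0.466]
ft_force: [0.4, 0.7, 0.7]
finger_gap: 1.002
finger_force: 0.0
```

```bash
python3 - <<'E'
from h import *
from rig import *
read_camera("top")
s=read_state();brief(s);print(np.round(s["joints"],2))
rows(s,[.5356,-.3805,.172],ori(28),2)
rows(s,[.5684,-.3821,.1103],ori(28),9)
for n in("scene","top"):
    c=read_camera(n);W=cloud(c);b=c["image"].astype(int);blue=b[...,2]>b[...,0]+30
    m=(abs(W[...,0]-.585)<.05)&(abs(W[...,1]-.228)<.05)&(W[...,2]>.131)&(W[...,2]<.15)&blue
    print(n,circ(W[m]),np.median(W[m][:,2]))
E
```

```text
{'time': 10.7, 'ee_pos': [0.5296, -0.3896, 0.1693], 'orientation': [1.9951, 1.8885, 0.4606], 'ft_force': [-4.0684, -2.3064, -0.1175], 'finger_gap': 1.0013, 'finger_force': 0.0}
[ 0.06  0.27  0.74  1.87 -0.71  0.79  1.13]
[0.005, 0.003, 0.0, -0.1, 0.3, -0.1]
[0.004, 0.003, 0.0, -0.1, 0.3, -0.1]
[0, 0, 0, 0, 0, 0]
[0, 0, 0, 0, 0, 0]
[0, 0, 0, 0, 0, 0]
[0, 0, 0, 0, 0, 0]
[0, 0, 0, 0, 0, 0]
[0, 0, 0, 0, 0, 0]
[0, 0, 0, 0, 0, 0]
[0, 0, 0, 0, 0, 0]
[0.001, 0.001, 0.008, 0.0, 0.1, 0.0]
[0.001, 0.0, 0.008, 0.0, 0.0, 0.0]
[0.001, 0.001, 0.007, -0.1, 0.1, -0.1]
[0.001, 0.001, 0.008, 0.0, 0.0, 0.0]
[0.002, 0.001, 0.008, 0.0, 0.1, 0.0]
[0.001, 0.0, 0.008, 0.0, 0.1, 0.0]
[0.001, 0.001, 0.007, 0.0, 0.0, -0.1]
[0.001, 0.001, 0.008, 0.0, 0.1, 0.0]
[0.001, 0.0, 0.008, -0.1, 0.1, 0.0]
[0, 0, 0, 0, 0, 0]
scene (array([0.58589473, 0.22667763]), np.float64(0.030814691766999226), 158) 0.137084584102242
top (array([0.58566982, 0.22653887]), np.float64(0.030776440043560185), 144) 0.13692254246742208
```

Call:
{"api": "play_rows", "payload": {
  "moves": [
    [0,0,0,0,0,0],
    [0,0,0,0,0,0],
    [0,0,0,0,0,0],
    [0,0,0,0,0,0],
    [0,0,0,0,0,0],
    [0,0,0,0,0,0],
    [0,0,0,0,0,0],
    [0,0,0,0,0,0],
    [0,0,0,0,0,0],
    [0,0,0,0,0,0]
  ]
}}

```text
time: 11.63
ee_pos: [0.5331, -0.3812, 0.1694]
orientation: [1.993, 1.898, 0.464]
ft_force: [-0.3, -0.5, 0.8]
finger_gap: 1.003
finger_force: 0.0
```

```bash
python3 - <<'E'
from h import *
from rig import *
s=read_state();brief(s)
rows(s,[.5684,-.3821,.1103],ori(28),9)
E
```

```text
{'time': 11.6333, 'ee_pos': [0.5331, -0.3812, 0.1694], 'orientation': [1.9928, 1.8984, 0.4641], 'ft_force': [-0.2513, -0.5078, 0.8414], 'finger_gap': 1.0026, 'finger_force': 0.0}
[0.0, 0.0, 0.008, 0.0, 0.0, 0.0]
[0.0, 0.001, 0.007, -0.1, 0.0, 0.0]
[0.0, 0.0, 0.008, 0.0, 0.1, 0.0]
[0.0, 0.001, 0.008, 0.0, 0.0, 0.0]
[0.001, 0.0, 0.007, -0.1, 0.0, 0.0]
[0.0, 0.0, 0.008, 0.0, 0.0, 0.0]
[0.0, 0.001, 0.007, -0.1, 0.0, 0.1]
[0.0, 0.0, 0.008, 0.0, 0.1, 0.0]
[0.0, 0.001, 0.008, 0.0, 0.0, 0.0]
[0, 0, 0, 0, 0, 0]
```

Call:
{"api": "play_rows", "payload": {
  "moves": [
    [0,0,0.007,0,0,0],
    [0,0.001,0.01,-0.1,0,0],
    [0,0.001,0.01,0,0.1,0],
    [0,0.001,0.01,0,0,0],
    [0,0,0.01,-0.1,0,0],
    [0,0,0.008,0,0,0],
    [0,0.001,0.006,-0.1,0,0],
    [0,0,0.004,0,0.1,0],
    [0,0,0.003,0,0,0],
    [0,0,0,0,0,0]
  ]
}}

```text
time: 12.47
ee_pos: [0.5683, -0.383, 0.1106]
orientation: [1.99, 1.898, 0.472]
ft_force: [0.6, 0.5, -0.6]
finger_gap: 0.999
finger_force: 0.0
```

Call:
{"api": "play_rows", "payload": {
  "moves": [
    [0,0,0,0,0,0],
    [0,0,0,0,0,0],
    [0,0,0,0,0,0],
    [0,0,0,0,0,0],
    [0,0,0,0,0,0],
    [0,0,0,0,0,0],
    [0,0,0,0,0,0],
    [0,0,0,0,0,0],
    [0,0,0,0,0,0],
    [0,0,0,0,0,0]
  ],
  "gripper": 0.6,
  "newtons": 30
}}

```text
time: 13.3
ee_pos: [0.5683, -0.3833, 0.1117]
orientation: [1.99, 1.896, 0.473]
ft_force: [-3.8, 1.4, 5.8]
finger_gap: 0.748
finger_force: 33.7
```

```bash
python3 - <<'E'
from h import *
from rig import *
s=read_state();brief(s)
rows(s,[.53,-.3802,.1828],ori(28),9)
E
```

```text
{'time': 13.3, 'ee_pos': [0.5683, -0.3833, 0.1117], 'orientation': [1.9897, 1.8965, 0.4728], 'ft_force': [-3.768, 1.3642, 5.7992], 'finger_gap': 0.7485, 'finger_force': 33.735}
[0.0, 0.0, -0.009, 0.0, 0.0, 0.0]
[0.0, 0.0, -0.009, 0.0, 0.0, 0.0]
[0.0, 0.0, -0.009, 0.0, 0.0, 0.0]
[0.001, 0.0, -0.009, 0.0, 0.0, 0.0]
[0.0, 0.0, -0.009, 0.0, 0.0, 0.0]
[0.0, 0.0, -0.009, 0.0, 0.0, 0.0]
[0.0, 0.0, -0.009, 0.0, 0.0, 0.0]
[0.0, 0.0, -0.009, 0.0, 0.0, 0.0]
[0.0, 0.0, -0.009, 0.0, 0.0, 0.0]
[0, 0, 0, 0, 0, 0]
```

Call:
{"api": "play_rows", "payload": {
  "moves": [
    [0,0,-0.004,0,0,0],
    [0,0,-0.007,0,0,0],
    [0,0,-0.009,0,0,0],
    [0,0,-0.01,0,0,0],
    [0,0,-0.01,0,0,0],
    [0,0,-0.01,0,0,0],
    [0,0,-0.01,0,0,0],
    [0,0,-0.01,0,0,0],
    [0,0,-0.01,0,0,0],
    [0,0,0,0,0,0]
  ]
}}

```text
time: 14.13
ee_pos: [0.5305, -0.3822, 0.1842]
orientation: [1.989, 1.894, 0.473]
ft_force: [0.3, -0.9, -0.9]
finger_gap: 0.749
finger_force: 33.1
```

```bash
python3 - <<'E'
from h import *
from rig import *
c=read_camera("scene");cv2.imwrite("pics/h3.png",cv2.resize(c["image"][220:400,80:280],None,fx=3,fy=3)[:,:,::-1])
s=read_state();brief(s)
rows(s,[.5858,.22,.232],ori(),20)
E
```

```text
{'time': 14.1833, 'ee_pos': [0.5309, -0.3816, 0.1832], 'orientation': [1.9887, 1.8957, 0.4734], 'ft_force': [0.8495, 0.087, -1.7996], 'finger_gap': 0.7472, 'finger_force': 33.149}
[0.03, 0.002, -0.002, 1.4, 0.0, 0.0]
[0.03, 0.003, -0.001, 1.4, 0.0, 0.0]
[0.031, 0.002, -0.002, 1.4, 0.0, 0.0]
[0.03, 0.002, -0.002, 1.4, 0.0, 0.0]
[0.03, 0.002, -0.001, 1.4, 0.0, 0.0]
[0.03, 0.002, -0.002, 1.4, 0.0, 0.0]
[0.03, 0.002, -0.002, 1.4, 0.0, 0.0]
[0.03, 0.002, -0.002, 1.4, 0.0, 0.0]
[0.031, 0.002, -0.002, 1.4, 0.0, 0.0]
[0.03, 0.002, -0.002, 1.4, 0.0, 0.0]
[0.03, 0.002, -0.002, 1.4, 0.0, 0.0]
[0.03, 0.002, -0.002, 1.5, 0.0, 0.0]
[0.03, 0.002, -0.002, 1.4, 0.0, 0.0]
[0.03, 0.001, -0.003, 1.4, 0.0, 0.0]
[0.031, 0.002, -0.002, 1.4, 0.0, 0.0]
[0.03, 0.001, -0.002, 1.4, 0.0, 0.0]
[0.03, 0.002, -0.002, 1.4, 0.0, 0.0]
[0.03, 0.001, -0.003, 1.4, 0.0, 0.0]
[0.03, 0.002, -0.002, 1.4, 0.0, 0.0]
[0.031, 0.001, -0.003, 1.4, 0.0, 0.0]
```

View pics/h3.png

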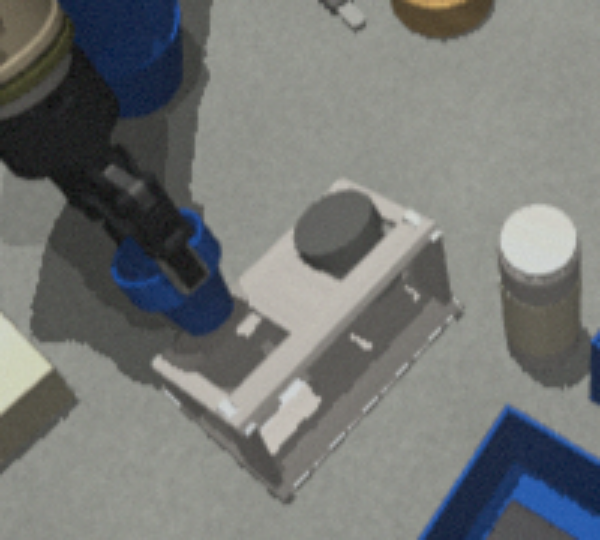

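The pot is in the jaws and out of its opening, but its underside is level with the canister cap. I'll lift before swinging across.

```bash
python3 - <<'E'
from h import *
from rig import *
s=read_state()
R=Ro.from_rotvec(s["orientation"]);s=dict(s);s["ee_pos"]=np.array(s["ee_pos"])+R.apply([0,.027,-.052]);print(s["ee_pos"])
rows(s,[.5858,.22,.235],ori(),17,1)
E
```

```text
[ 0.5301983  -0.38156363  0.2417813 ]
[0.036, 0.001, 0.001, 1.7, 0.0, 0.0]
[0.035, 0.001, 0.001, 1.6, 0.0, 0.0]
[0.036, 0.002, 0.001, 1.7, 0.0, 0.0]
[0.035, 0.001, 0.001, 1.6, 0.0, 0.0]
[0.036, 0.001, 0.001, 1.7, 0.0, 0.0]
[0.035, 0.002, 0.001, 1.6, 0.0, 0.0]
[0.036, 0.001, 0.001, 1.7, 0.0, 0.0]
[0.035, 0.001, 0.0, 1.6, 0.0, 0.0]
[0.036, 0.002, 0.001, 1.7, 0.0, 0.0]
[0.035, 0.001, 0.001, 1.6, 0.0, 0.0]
[0.036, 0.002, 0.001, 1.7, 0.0, 0.0]
[0.035, 0.001, 0.0, 1.6, 0.0, 0.0]
[0.036, 0.002, 0.001, 1.7, 0.0, 0.0]
[0.035, 0.001, 0.0, 1.6, 0.0, 0.0]
[0.036, 0.002, 0.001, 1.7, 0.0, 0.0]
[0.035, 0.001, 0.0, 1.6, 0.0, 0.0]
[0.036, 0.002, 0.001, 1.7, 0.0, 0.0]
```

Call:
{"api": "play_rows", "payload": {
  "moves": [
    [0,0.007,-0.014,0,0,0],
    [0,0.01,-0.019,0,0,0],
    [0,0.01,-0.019,0,0,0],
    [0.018,0.001,0.001,0.8,0,0],
    [0.026,0.001,0.001,1.5,0,0],
    [0.034,0.001,0,1.6,0,0],
    [0.036,0.002,0.001,1.7,0,0],
    [0.036,0.001,0.001,1.7,0,0],
    [0.036,0.001,0,1.7,0,0],
    [0.036,0.002,0.001,1.7,0,0]
  ]
}}

```text
time: 15.02
ee_pos: [0.5509, -0.158, 0.2393]
orientation: [2.105, 2.007, 0.303]
ft_force: [1.2, -0.6, -0.7]
finger_gap: 0.747
finger_force: 33.3
```

Call:
{"api": "play_rows", "payload": {
  "moves": [
    [0.036,0.001,0.001,1.7,0,0],
    [0.036,0.002,0,1.7,0,0],
    [0.036,0.001,0.001,1.7,0,0],
    [0.036,0.002,0,1.7,0,0],
    [0.036,0.001,0.001,1.7,0,0],
    [0.036,0.002,0,1.7,0,0],
    [0.036,0.001,0.001,1.7,0,0],
    [0.034,0.002,0,1.7,0,0],
    [0.03,0.001,0.001,1.7,0,0],
    [0.02,0.001,0,1.7,0,0]
  ]
}}

```text
time: 15.85
ee_pos: [0.581, 0.1795, 0.2356]
orientation: [2.269, 2.172, 0.002]
ft_force: [0.1, -0.8, -0.6]
finger_gap: 0.742
finger_force: 33.3
```

```bash
python3 - <<'E'
from h import *
from rig import *
s=read_state();brief(s);print(np.round(s["joints"],2))
rows(s,[.5858,.2266,.235],ori(),8)
E
```

```text
{'time': 15.85, 'ee_pos': [0.581, 0.1795, 0.2356], 'orientation': [2.2686, 2.1721, 0.0024], 'ft_force': [0.1023, -0.8063, -0.585], 'finger_gap': 0.7421, 'finger_force': 33.2981}
[-0.67  0.3   0.36  1.54 -0.11  1.31 -0.33]
[0.006, 0.0, 0.0, 0.0, 0.0, 0.0]
[0.006, 0.001, 0.0, 0.0, 0.0, 0.1]
[0.006, 0.0, 0.0, 0.0, 0.0, 0.0]
[0.006, 0.0, 0.0, 0.0, 0.0, 0.1]
[0.006, 0.001, 0.0, 0.1, 0.0, 0.0]
[0.005, 0.0, 0.0, 0.0, 0.0, 0.0]
[0.006, 0.0, 0.001, 0.0, 0.0, 0.1]
[0.006, 0.001, 0.0, 0.0, 0.0, 0.0]
[0, 0, 0, 0, 0, 0]
[0, 0, 0, 0, 0, 0]
```

Call:
{"api": "play_rows", "payload": {
  "moves": [
    [0.008,0.001,0,0,0,0],
    [0.009,0.001,0,0,0,0.1],
    [0.009,0,0,0,0,0],
    [0.009,0.001,0,0,0,0.1],
    [0.008,0.001,0,0,0,0],
    [0.004,0,0,0,0,0],
    [0,0,0,0,0,0],
    [0,0,0,0,0,0],
    [0,0,0,0,0,0],
    [0,0,0,0,0,0]
  ]
}}

```text
time: 16.68
ee_pos: [0.5883, 0.221, 0.237]
orientation: [2.276, 2.16, 0.005]
ft_force: [-0.4, 0.5, -0.0]
finger_gap: 0.741
finger_force: 33.3
```

```bash
python3 - <<'E'
from h import *
from rig import *
s=read_state();brief(s);heldpot(read_camera,s)
p=np.array(s["ee_pos"])
# lower body of held pot: axis from horizontal slices
from scipy.optimize import least_squares
for n in("scene","top"):
    c=read_camera(n);W=cloud(c);b=c["image"].astype(int);blue=(b[...,2]>b[...,0]+25)&(b[...,2]>b[...,1]+15)
    m=blue&(np.hypot(W[...,0]-p[0],W[...,1]-p[1])<.05)&(W[...,2]>p[2]-.055)&(W[...,2]<p[2]-.016);P=W[m]
    # cone: radius 18 at bottom (z0), 26.5 at 44mm ; z0=p.z-.058
    z0=p[2]-.058
    f=least_squares(lambda x:np.hypot(P[:,0]-x[0]-x[2]*(P[:,2]-z0-.02),P[:,1]-x[1]-x[3]*(P[:,2]-z0-.02))-(.018+.0085*np.clip((P[:,2]-z0)/.044,0,1)),[p[0],p[1],0,0],loss="soft_l1",f_scale=.001)
    print(n,len(P),f.x.round(4),f.cost)
c=read_camera("scene");u,v=map(int,proj(c,p));cv2.imwrite("pics/h4.png",cv2.resize(c["image"][v-70:v+90,u-80:u+80],None,fx=3.5,fy=3.5)[:,:,::-1])
E
```

```text
{'time': 16.6833, 'ee_pos': [0.5883, 0.221, 0.237], 'orientation': [2.2757, 2.1603, 0.0052], 'ft_force': [-0.367, 0.5231, -0.0316], 'finger_gap': 0.7411, 'finger_force': 33.3322}
scene 635 225 ztop 0.2497 zmin 0.1774 ctr [0.5901 0.2221] cost 0.0003207343099274318
top 266 69 ztop 0.2506 zmin 0.177 ctr [0.5883 0.2224] cost 4.562058387160426e-05
scene 214 [ 0.5875  0.2219  0.0107 -0.0676] 0.00017397237985059162
top 63 [ 0.5903  0.2294 -0.1643 -0.3176] 0.00016286812564355991
```

View pics/h4.png

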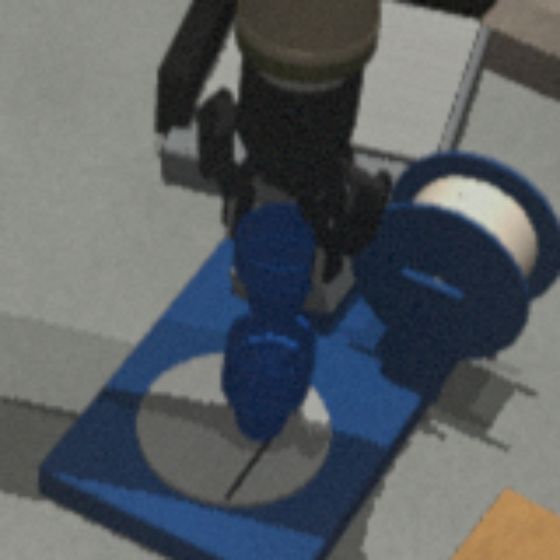

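Call:
{"api": "play_rows", "payload": {
  "moves": [
    [0.002,-0.001,0,0,0,0],
    [0.002,-0.001,0,0,0,0],
    [0,0,0.004,0,0,0],
    [0,0,0.008,0,0,0],
    [0,0,0.01,0,0,0],
    [0,0,0.01,0,0,0],
    [0,0,0.01,0,0,0],
    [0,0,0.008,0,0,0],
    [0,0,0.004,0,0,0],
    [0,0,0,0,0,0]
  ]
}}

```text
time: 17.77
ee_pos: [0.5861, 0.2256, 0.1813]
orientation: [2.275, 2.162, 0.002]
ft_force: [-0.0, -0.0, -0.3]
finger_gap: 0.741
finger_force: 33.3
```

```bash
python3 - <<'E'
from h import *
from rig import *
read_camera("top");s=read_state();brief(s);heldpot(read_camera,s)
E
```

```text
{'time': 17.8167, 'ee_pos': [0.5864, 0.2257, 0.1823], 'orientation': [2.2753, 2.1613, 0.0037], 'ft_force': [-0.2398, -0.3011, -0.0602], 'finger_gap': 0.7472, 'finger_force': 33.3315}
scene 818 216 ztop 0.1938 zmin 0.1123 ctr [0.5877 0.2266] cost 0.0003655781193222347
top 319 59 ztop 0.1962 zmin 0.1131 ctr [0.5865 0.2269] cost 3.445440801168972e-05
```

Call:
{"api": "play_rows", "payload": {
  "moves": [
    [0,-0.001,0.001,0,0,0],
    [0,0,0.003,0,0,0],
    [0,0,0.004,0,0,0],
    [0,0,0.004,0,0,0],
    [0,0,0.004,0,0,0],
    [0,0,0.004,0,0,0],
    [0,0,0.002,0,0,0],
    [0,0,0.001,0,0,0],
    [0,0,0,0,0,0],
    [0,0,0,0,0,0]
  ]
}}

```text
time: 18.75
ee_pos: [0.5858, 0.2259, 0.1599]
orientation: [2.275, 2.161, 0.005]
ft_force: [0.2, 0.1, -0.1]
finger_gap: 0.746
finger_force: 33.3
```

Call:
{"api": "play_rows", "payload": {
  "moves": [
    [0,0,0.001,0,0,0],
    [0,0,0.001,0,0,0],
    [0,0,0.001,0,0,0],
    [0,0,0.001,0,0,0],
    [0,0,0.001,0,0,0],
    [0,0,0.001,0,0,0],
    [0,0,0,0,0,0],
    [0,0,0,0,0,0],
    [0,0,0,0,0,0],
    [0,0,0,0,0,0]
  ]
}}

```text
time: 19.58
ee_pos: [0.5858, 0.2258, 0.1538]
orientation: [2.275, 2.161, 0.005]
ft_force: [0.1, 0.2, 0.1]
finger_gap: 0.747
finger_force: 33.3
```

Call:
{"api": "play_rows", "payload": {
  "moves": [
    [0,0,0.001,0,0,0],
    [0,0,0.001,0,0,0],
    [0,0,0.001,0,0,0],
    [0,0,0.001,0,0,0],
    [0,0,0,0,0,0],
    [0,0,0,0,0,0],
    [0,0,0,0,0,0],
    [0,0,0,0,0,0],
    [0,0,0,0,0,0],
    [0,0,0,0,0,0]
  ]
}}

```text
time: 20.42
ee_pos: [0.5863, 0.2263, 0.1534]
orientation: [2.275, 2.162, 0.01]
ft_force: [-10.1, -2.8, 26.5]
finger_gap: 0.745
finger_force: 36.5
```

Call:
{"api": "play_rows", "payload": {
  "moves": [
    [0,0,-0.002,0,0,0],
    [0,0,0,0,0,0],
    [0,0,0,0,0,0],
    [0,0,0,0,0,0],
    [0,0,0,0,0,0],
    [0,0,0,0,0,0],
    [0,0,-0.01,0,0,0],
    [0,0,-0.02,0,0,0],
    [0,0,-0.03,0,0,0],
    [0,0,-0.03,0,0,0]
  ],
  "gripper": 1
}}

```text
time: 21.25
ee_pos: [0.5849, 0.2256, 0.243]
orientation: [2.275, 2.161, 0.003]
ft_force: [0.4, 0.3, -0.2]
finger_gap: 0.997
finger_force: 0.0
```

Call:
{"api": "play_rows", "payload": {
  "moves": [
    [-0.02,-0.03,-0.01,0,0,0],
    [-0.02,-0.03,0,0,0,0],
    [-0.02,-0.03,0,0,0,0],
    [-0.02,-0.03,0,0,0,0],
    [0,0,0,0,0,0],
    [0,0,0,0,0,0],
    [0,0,0,0,0,0],
    [0,0,0,0,0,0],
    [0,0,0,0,0,0],
    [0,0,0,0,0,0]
  ],
  "gripper": 0
}}

```text
time: 22.08
ee_pos: [0.4618, 0.1525, 0.251]
orientation: [2.275, 2.161, 0.004]
ft_force: [0.1, -0.3, -0.7]
finger_gap: 0.003
finger_force: 0.0
```

```bash
python3 - <<'E'
from h import *
from rig import *
s=read_state();brief(s)
C={n:read_camera(n) for n in("scene","top")}
for n,c in C.items():
    W=cloud(c);b=c["image"].astype(int);blue=b[...,2]>b[...,0]+30
    m=(np.hypot(W[...,0]-.586,W[...,1]-.227)<.05)&(W[...,2]>.156)&(W[...,2]<.18)&blue
    r=W[m];print(n,circ(r),np.median(r[:,2]),np.linalg.lstsq(np.c_[r[:,:2]-r[:,:2].mean(0),np.ones(len(r))],r[:,2],rcond=None)[0])
c=C["scene"];u,v=map(int,proj(c,[.56,.28,.1]));cv2.imwrite("pics/h5.png",cv2.resize(c["image"][v-75:v+75,u-80:u+80],None,fx=4,fy=4)[:,:,::-1])
# button
for n,c in C.items():
    I=c["image"].astype(int).sum(2);u,v=map(int,proj(c,[.516,.373,.097]));sub=(I[v-12:v+13,u-12:u+13]<(190 if n=="top" else 110)).astype(np.uint8)
    k,l,st,ce=cv2.connectedComponentsWithStats(sub);i=1+np.argmax(st[1:,4]);uv=ce[i]+[u-12,v-12];print(n,st[i],uv.round(1),ray(c,*uv,.0955).round(4))
    W=cloud(c)[v-12:v+13,u-12:u+13][l==i];print(np.nanmedian(W,0).round(4))
E
```

```text
{'time': 22.0833, 'ee_pos': [0.4618, 0.1525, 0.251], 'orientation': [2.2745, 2.1614, 0.0039], 'ft_force': [0.1018, -0.2566, -0.6676], 'finger_gap': 0.0032, 'finger_force': 0.0}
scene (array([0.58604472, 0.22571043]), np.float64(0.030832440331586528), 182) 0.1622904738600952 [-0.0074194   0.00801565  0.1618304 ]
top (array([0.58571891, 0.22541846]), np.float64(0.03084109546156112), 157) 0.16307815102754686 [-0.00928479  0.00149536  0.16272545]
scene [ 8 11 10  7 45] [332.5 116.2] [0.5194 0.3689 0.0955]
[0.5182 0.3691 0.0945]
top [ 8  8 10 10 79] [141.7 227.6] [0.5161 0.3734 0.0955]
[0.5151 0.3736 0.0949]
```

View pics/h5.png

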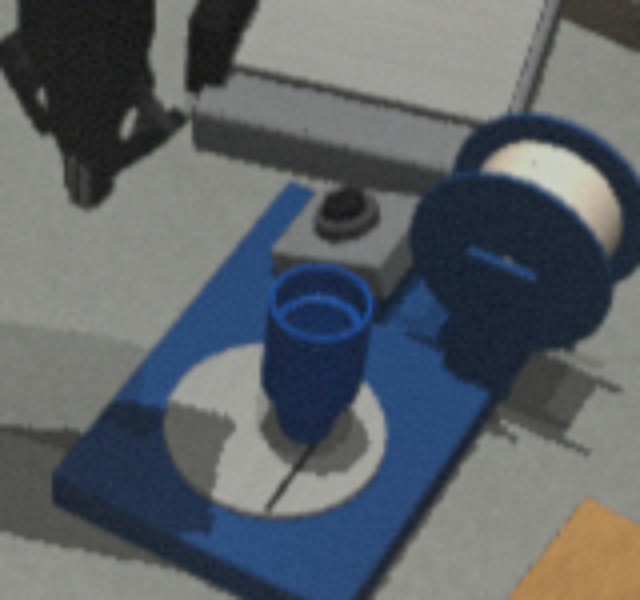

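The stack is home: the top rim is 25.7 mm above the one below, tilted under 1°, with axes within about 1.5 mm. The button centre is about (0.516, 0.372, 0.095).

```bash
python3 - <<'E'
from h import *
from rig import *
s=read_state();rows(s,[.4942,.3705,.1552],ori(20,np.radians(4)),10)
E
```

```text
[0.022, 0.002, 0.01, -2.0, 0.1, -0.7]
[0.022, 0.002, 0.009, -1.9, 0.2, -0.7]
[0.022, 0.002, 0.01, -2.0, 0.1, -0.7]
[0.022, 0.002, 0.01, -2.0, 0.1, -0.6]
[0.021, 0.002, 0.01, -2.0, 0.1, -0.7]
[0.022, 0.001, 0.01, -1.9, 0.2, -0.7]
[0.022, 0.002, 0.01, -2.0, 0.1, -0.7]
[0.021, 0.002, 0.011, -2.0, 0.1, -0.7]
[0.022, 0.001, 0.01, -2.0, 0.1, -0.7]
[0.022, 0.001, 0.011, -1.9, 0.2, -0.6]
```

Call:
{"api": "play_rows", "payload": {
  "moves": [
    [0.022,0.002,0.01,-2.0,0.1,-0.7],
    [0.022,0.002,0.009,-1.9,0.2,-0.7],
    [0.022,0.002,0.01,-2.0,0.1,-0.7],
    [0.022,0.002,0.01,-2.0,0.1,-0.6],
    [0.021,0.002,0.01,-2.0,0.1,-0.7],
    [0.022,0.001,0.01,-1.9,0.2,-0.7],
    [0.022,0.002,0.01,-2.0,0.1,-0.7],
    [0.021,0.002,0.011,-2.0,0.1,-0.7],
    [0.022,0.001,0.01,-2.0,0.1,-0.7],
    [0.022,0.001,0.011,-1.9,0.2,-0.6]
  ]
}}

```text
time: 23.02
ee_pos: [0.4938, 0.3722, 0.1547]
orientation: [1.964, 2.106, 0.375]
ft_force: [-0.2, 1.0, 0.7]
finger_gap: -0.001
finger_force: 0.0
```

Call:
{"api": "play_rows", "payload": {
  "moves": [
    [0,0,0,0,0,0],
    [0,0,0,0,0,0],
    [0,0,0,0,0,0],
    [0,0,0,0,0,0],
    [0,0,0,0,0,0],
    [0,0,0,0,0,0],
    [0,0,0,0,0,0],
    [0,0,0,0,0,0],
    [0,0,0,0,0,0],
    [0,0,0,0,0,0]
  ]
}}

```text
time: 23.85
ee_pos: [0.4938, 0.3707, 0.1553]
orientation: [1.966, 2.106, 0.373]
ft_force: [0.4, -0.2, 0.8]
finger_gap: 0.003
finger_force: 0.0
```

```bash
python3 - <<'E'
from h import *
from rig import *
s=read_state();brief(s);a=np.array([-.341,-.024,.940]);btn=np.array([.516,.372,.095])
rows(s,btn+.020*a,ori(20,np.radians(4)),9)
E
```

```text
{'time': 23.85, 'ee_pos': [0.4938, 0.3707, 0.1553], 'orientation': [1.9659, 2.1061, 0.3729], 'ft_force': [0.3728, -0.1623, 0.8153], 'finger_gap': 0.0029, 'finger_force': 0.0}
[0.0, 0.0, 0.005, 0.0, 0.0, 0.0]
[0.0, 0.0, 0.005, 0.0, 0.0, 0.0]
[0.0, 0.0, 0.005, 0.0, 0.0, 0.0]
[0.0, 0.0, 0.005, 0.0, 0.0, 0.0]
[0.0, 0.0, 0.005, 0.0, 0.0, 0.0]
[0.0, 0.0, 0.005, 0.0, 0.0, 0.0]
[0.0, 0.0, 0.004, 0.0, -0.1, -0.1]
[0.0, 0.0, 0.005, 0.0, 0.0, 0.0]
[0.0, 0.0, 0.005, 0.0, 0.0, 0.0]
[0, 0, 0, 0, 0, 0]
```

Call:
{"api": "play_rows", "payload": {
  "moves": [
    [0,0,0.005,0,0,0],
    [0,0,0.007,0,0,0],
    [0,0,0.007,0,0,0],
    [0,0,0.007,0,0,0],
    [0,0,0.007,0,0,0],
    [0,0,0.005,0,0,0],
    [0,0,0.004,0,0,0],
    [0,0,0.003,0,0,0],
    [0,0,0.002,0,0,0],
    [0,0,0,0,0,0]
  ]
}}

```text
time: 24.68
ee_pos: [0.5098, 0.3718, 0.1107]
orientation: [1.966, 2.106, 0.372]
ft_force: [0.9, -0.3, -0.1]
finger_gap: -0.001
finger_force: 0.0
```

Call:
{"api": "play_rows", "payload": {
  "moves": [
    [0,0,0.001,0,0,0],
    [0,0,0.001,0,0,0],
    [0,0,0.001,0,0,0],
    [0,0,0.001,0,0,0],
    [0,0,0.001,0,0,0],
    [0,0,0.001,0,0,0],
    [0,0,0,0,0,0],
    [0,0,0,0,0,0],
    [0,0,0,0,0,0],
    [0,0,0,0,0,0]
  ]
}}

```text
time: 25.52
ee_pos: [0.5119, 0.3722, 0.1056]
orientation: [1.966, 2.106, 0.373]
ft_force: [-0.9, 0.5, 2.8]
finger_gap: 0.002
finger_force: 1.5
```

Call:
{"api": "play_rows", "payload": {
  "moves": [
    [0,0,0.001,0,0,0],
    [0,0,0.001,0,0,0],
    [0,0,0.001,0,0,0],
    [0,0,0.001,0,0,0],
    [0,0,0,0,0,0],
    [0,0,0,0,0,0],
    [0,0,0,0,0,0],
    [0,0,0,0,0,0],
    [0,0,0,0,0,0],
    [0,0,0,0,0,0]
  ]
}}

```text
time: 26.35
ee_pos: [0.5131, 0.3723, 0.1026]
orientation: [1.966, 2.106, 0.373]
ft_force: [-7.8, -4.3, 14.2]
finger_gap: 0.0
finger_force: 8.3
```

Call:
{"api": "play_rows", "payload": {
  "moves": [
    [0,0,0.001,0,0,0],
    [0,0,0,0,0,0],
    [0,0,0,0,0,0],
    [0,0,0,0,0,0],
    [0,0,0,0,0,0],
    [0,0,0,0,0,0],
    [0,0,0,0,0,0],
    [0,0,0,0,0,0],
    [0,0,0,0,0,0],
    [0,0,0,0,0,0]
  ]
}}

```text
time: 27.18
ee_pos: [0.5132, 0.3723, 0.1024]
orientation: [1.966, 2.106, 0.373]
ft_force: [-15.2, -7.4, 24.3]
finger_gap: -0.002
finger_force: 14.2
```

Call:
{"api": "play_rows", "payload": {
  "moves": [
    [0,0,-0.003,0,0,0],
    [0,0,-0.005,0,0,0],
    [0,0,-0.01,0,0,0],
    [0,0,-0.02,0,0,0],
    [0,0,-0.02,0,0,0],
    [0,0,-0.02,0,0,0],
    [0,0,-0.02,0,0,0],
    [0,0,0,0,0,0],
    [0,0,0,0,0,0],
    [0,0,0,0,0,0]
  ]
}}

```text
time: 28.02
ee_pos: [0.4799, 0.3693, 0.1922]
orientation: [1.966, 2.106, 0.371]
ft_force: [-0.4, 0.1, -0.6]
finger_gap: -0.001
finger_force: 0.0
```

```bash
python3 - <<'E'
from h import *
from rig import *
brief(read_state())
C={n:read_camera(n) for n in("scene","top")}
for n,c in C.items():
    W=cloud(c);b=c["image"].astype(int);blue=b[...,2]>b[...,0]+30
    m=(np.hypot(W[...,0]-.586,W[...,1]-.227)<.05)&(W[...,2]>.156)&(W[...,2]<.18)&blue
    if m.sum()>20:print(n,circ(W[m]),np.median(W[m][:,2]))
    m=(np.hypot(W[...,0]-.516,W[...,1]-.372)<.01)&(W[...,2]<.12);print("btn z",np.nanmedian(W[m][:,2]),m.sum())
E
```

```text
{'time': 28.0167, 'ee_pos': [0.4799, 0.3693, 0.1922], 'orientation': [1.9661, 2.1061, 0.3714], 'ft_force': [-0.4402, 0.0699, -0.5966], 'finger_gap': -0.0009, 'finger_force': 0.0}
scene (array([0.58579354, 0.22589404]), np.float64(0.03096669693048966), 182) 0.16207935050170863
btn z 0.09439604199634832 32
top (array([0.58565812, 0.2254455 ]), np.float64(0.030804167556028373), 154) 0.16316002835483218
btn z 0.09521168472934938 47
```

```bash
python3 -c "
from rig import *
print(hand_in())"
```

```text
the job is handed in; nothing more can be done
None
```

I nested the three pots on the platen, pressed the start button to its stop and saw it spring back, then handed the job in at about 28 s; no verdict came back, and I did not re-measure the canister, tape roll and spray can.

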